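# Swing down the spares locker's flap with the hook pole

### The arm

A 7-joint arm with a two-finger parallel gripper is mounted at the origin on a cart in front of the work surface, level with it; the furniture and walls round the work are solid. World frame = base frame: x ahead of the robot, y to its left, z up, the work surface at z = 0. Lengths are in m, angles in rad, forces in N, time in s.
With the tool pointing down it reaches from about 0.425 to 1.025 m from the base axis. Payload 9.4 kg.
Tool frame: the origin (TCP) lies on the centre line of the jaws, within the pads' length; the fingertips stand 14 mm ahead of it and the grasp point (between the pads) lies 5 mm behind it; z points along the fingers, y is the line along which they close (so a half turn about z gives the same grasp; the last joint's range is limited). The gripper opens to 85 mm and grips with 20 to 120 N. Pads are 22 mm wide; open, the fingers measure 114 mm over their backs; the gripper's body (76 mm by 85 mm) begins 54 mm behind the grasp point. The pads swing forward as they close: fully open they stand 13 mm farther back than shut.
Start: joints at [1.201, 0.599, -0.003, 1.599, 0.002, 0.943, -0.08], TCP at [0.209, -0.694, 0.245] pointing down, gripper open.
Joint ranges: [-2.57, 2.57], [-0.35, 1.97], [-1.29, 1.29], [0.11, 2.56], [-1.05, 4.19], [0.11, 1.86], [-2.63, 2.63]. Speed limits (rad/s): [2.22, 2.22, 3.01, 3.01, 3.14, 3.14, 3.14].

### API

Orientations are given as a 3x3 rotation matrix whose columns are the frame's x, y, z axes.
In Python, from station import * gives the robot as it stands.
- The arm moves only by the tool carry_out, never from a script. Its arguments are lists of equal length, an entry for each row: "twist": the turn, a rotation vector about the world's x, y, z as a fraction of full scale, a list of three; "xyz": the shift along the world's x, y, z as a fraction of full scale, a list of three; "grip": the closure, from 0 (fully open) to 1 (shut). A call has 1 to 20 rows; each row shifts and turns the commanded pose from where the row before left it; what a row does not reach is not made up. Full scale, the value 1, is 0.75 m for a shift and 0.5 rad for a turn. A row lasts 1/8 s, in which the tool goes at most 62.5 mm and 10.7 degrees, less where a joint would pass 70% of its speed; a pose out of reach is approached as far as the arm can. A call with a number of a shift or a turn outside -1 to 1 is refused whole. A call with a gripper value outside its range is refused whole. The fingers move at their own pace and stop on an object; the grip force is fixed at half the most. Time passes only in rows, so rows that do not move let the fingers close. It gives the time, the measured TCP pose, the force, the opening and the grip force at its end, in the units of the state.
- state(): the state, without advancing time (a new reading comes with each control period).
- snapshot(name): name is "scene" or "top" or "wrist"; returns a dict with "frame" (420x560x3 uint8, red, green, blue), "depth" (420x560 float32, m along the optical axis (not along the pixel's ray), 0 where there is no reading), "fx", "fy", "cx", "cy" (pixels), "rvec" (rotation vector, rad) and "tvec" (3), from world to camera coordinates, as OpenCV has them. Camera axes: x right, y down, z forward; pixel columns grow to the right and rows downward; lengths in m; the calibration is good to about 2 mm. A picture is of the moment at which its call begins.
- sign_off(): hands the job in; it is judged then, once.
The state is a dict: "t": time; "joint_positions": joint angles; "qvel": joint speeds; "tau": joint torques, N m; "eef_pos": TCP position; "tcp_rot": TCP orientation; "contact_force": force on the tool from outside, world axes, zero at the start; "torque": the same for the moment, N m; "grip_width": finger opening in m; "grasp_force": force on a finger pad.
Only numpy, scipy, OpenCV 4.12 (cv2) and the standard library are available. Lean on these libraries where they do the work, as an engineer would, in place of code of your own. Each camera call takes 0.05 s, during which the arm holds its last target. There are 200 camera calls.

### The job

Pick up the hook pole from the bench, put its bent end sideways through the eye on the locker's flap, and with the hook kept in the eye swing the flap fully down. Then draw the hook out of the eye and lay the pole flat on the bench, leaving the flap open.

Things in the scene. Friction and masses are not known exactly. Their poses are not given: they have to be found in the camera images.
- pole_handle (a point): Centre of the hook pole's wooden handle, half-way up; grasp across its 20 mm width. The pole (0.14 kg) lies flat among screwdrivers: handle 110 mm long, 20 wide (y), 24 high, then an 8 mm round steel rod whose end is bent square. x points along the pole towards the bend, 150 mm from here; y to its left, where the bent leg points; z up.
- pole_hook (a point): Middle of the pole's bent leg: 150 mm ahead (x) and 22 mm left (+y) of the handle's centre, at the same height. The leg is 8 mm thick, runs along y and is 44 mm long from the rod's centre line to its rounded tip. Same axes as pole_handle.
- flap_eye (a point): Centre of the eye, a steel ring standing off the flap's outer face, near its top edge, like an upright wheel: opening 32 mm, bar 7 mm thick, the hole looks sideways along y. y is along the hinge, to the left seen from the robot; flap shut, x points into the locker and z up; the axes turn with the flap. The hinge line is 30 mm on in x and 98 mm down in z of these axes; the face is 27 mm on in x.
- flap (a joint): Flap (194 wide, 122 high) of a fixed grey steel locker, 210 wide, 130 deep, 255 high, on an open stand. Angle about its lower edge, 120 mm above the bench, in rad: 0 shut and upright, growing as its top comes out and down to the robot, 1.5 fully down, nearly level, at its stop. It is stiff, stays where it is left and takes 1 to 3 N at the eye to move.

How it is judged:
On the way, in this order (a step that is already met when the one before it is completed fails the run):
1. the pole's bent leg is through the eye while the flap is still nearly shut (distance between pole_hook and flap_eye below 0.022 m and value of joint flap below 0.4 rad), for 0.1 s.
2. the flap is swung down with the hook still in the eye (distance between pole_hook and flap_eye below 0.026 m and value of joint flap above 1.25 rad), for 0.1 s.
At the end, for the whole second after the job is handed in: The flap stands open at 1.25 rad or more; the hook pole, out of the eye (leg's middle over 40 mm from the eye's centre), lies flat and at rest on the bench, handle centre less than 30 mm and leg less than 50 mm above the bench top (value of joint flap above 1.25 rad and height (world z) of pole_handle between 0 and 0.03 m and height (world z) of pole_hook between 0 and 0.05 m and distance between pole_hook and flap_eye above 0.04 m and linear speed of hook_pole below 0.03 m/s); the robot touches nothing.
It also fails if it takes over 61 s, if anything falls off the work surface, if the arm or the gripper's body presses on something with over 40 N, if the wrist force passes 120 N, or if a joint passes its speed limit or range.

## Working session

There is one attempt and no reset: what is moved stays moved. The work goes in short steps, Python scripts to look and compute and a tool call to move; the robot and the scene stay as the last step left them, time stands still between calls to the robot, and variables do not carry over. Pictures are saved under pics/ and viewed, at most 10 in all, crops included, and the job is handed in when it is done.

Besides the shell and the picture viewer there is one more tool, called after "Emit:" as name(argument=value, ...), one argument or row to a line, values as JSON. carry_out: Moves the arm, as the interface text tells. Shift numbers are shares of 0.75 m and turn numbers shares of 0.5 rad, none past 1 either way. Its arguments: {"type":"object","properties":{"twist":{"type":"array"},"xyz":{"type":"array"},"grip":{"type":"array"}},"required":["twist","xyz","grip"]}

```bash
mkdir -p pics
cat > h.py <<'E'
from station import *
import numpy as np, cv2
def cam(n):
    s=snapshot(n); R=cv2.Rodrigues(np.array(s["rvec"],float))[0]; t=np.array(s["tvec"],float).ravel()
    return s,R,t
def pts(s,R,t):
    d=s["depth"]; v,u=np.mgrid[:d.shape[0],:d.shape[1]]
    P=np.stack([(u-s["cx"])/s["fx"]*d,(v-s["cy"])/s["fy"]*d,d],-1)
    return (P-t)@R
E
python3 - <<'E'
from h import *
for n in("scene","top"):
    s,R,t=cam(n); cv2.imwrite(f"pics/{n}0.png",s["frame"][...,::-1]); np.savez(f"{n}0.npz",P=pts(s,R,t),f=s["frame"],d=s["depth"],R=R,t=t,k=[s["fx"],s["fy"],s["cx"],s["cy"]])
    print(n,-R.T@t,R[2],s["fx"])
print(state())
E
```

```text
scene [-0.09826448  0.45559295  0.77279672] [ 0.67979808 -0.42528931 -0.59749776] 414.8014870450144
top [0.55480493 0.02421736 1.32088794] [ 0.03353837  0.01917743 -0.99925342] 457.13570763715427
{'t': 0.1, 'joint_positions': array([ 1.20129232,  0.60006259, -0.00252468,  1.60007372,  0.0017621 ,
        0.94290474, -0.07981584]), 'qvel': array([-6.93907242e-04, -1.86658680e-03,  1.02315465e-03, -9.19052770e-04,
       -1.94511946e-03,  2.18634482e-03, -7.06334732e-05]), 'tau': array([ 4.47827057e-03, -7.77996683e+01,  1.57006402e+00, -2.58627766e+01,
        1.27388330e-02,  5.44686191e-03, -2.48526908e-05]), 'eef_pos': array([ 0.20912858, -0.69374699,  0.24448243]), 'tcp_rot': array([[ 9.57436833e-01,  2.88642400e-01, -5.25420514e-04],
       [ 2.88642856e-01, -9.57435892e-01,  1.34734926e-03],
       [-1.14154335e-04, -1.44166068e-03, -9.99998954e-01]]), 'contact_force': array([-0.23676364,  0.46555534,  0.0397503 ]), 'torque': array([0.01627331, 0.01933581, 0.02798333]), 'grasp_force': 0.0, 'grip_width': 0.08533312280001532}
```

View pics/scene0.png

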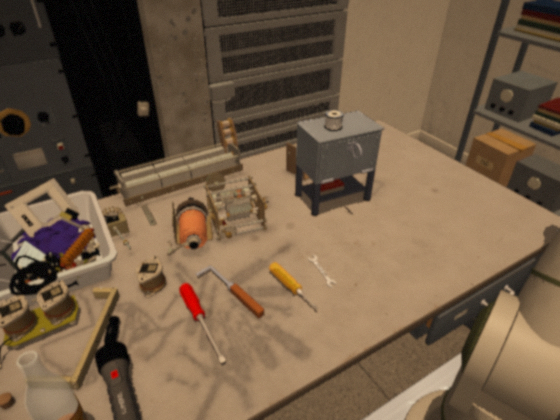

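View pics/top0.png

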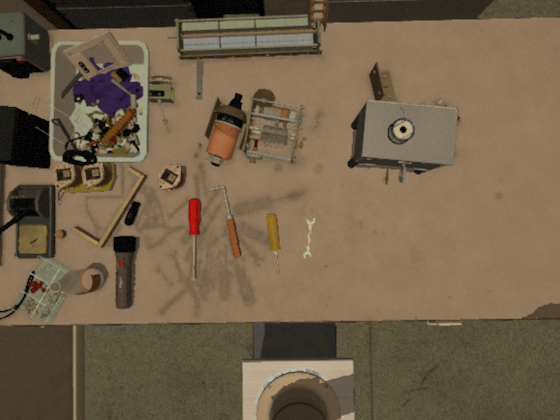

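The scene view shows the pole: its brown handle is at about (246,300) and its bend at (203,271). The locker is at (338,160), with the eye near (355,152). In the top view the handle is at (233,238), the bend at (222,187), and the locker front at about (403,168), with the eye near (402,175).

Run:
```python
from h import *
z=np.load("top0.npz");P=z["P"];f=z["f"]
hsv=cv2.cvtColor(f,cv2.COLOR_RGB2HSV)
print("handle px",hsv[238,233],P[238,233],"rod",hsv[205,227],P[205,227],"bend",P[188,222],P[189,214],"bench",P[280,350])
R,t,k=z["R"],z["t"],z["k"]
def ray(u,v,h):
    d=R.T@np.array([(u-k[2])/k[0],(v-k[3])/k[1],1]);c=-R.T@t
    return c+d*(h-c[2])/d[2]
m=((hsv[...,0]<14)&(hsv[...,1]>130)).astype(np.uint8); m[:, :215]=0;m[:,250:]=0;m[:210]=0;m[265:]=0
c=max(cv2.findContours(m,0,2)[0],key=cv2.contourArea);r=cv2.minAreaRect(c);print(r)
b=cv2.boxPoints(r);B=np.array([ray(*p,.024) for p in b]);print(B.round(4),B.mean(0))
# locker top / front
d=P[100:175,345:465].reshape(-1,3)
top=d[(d[:,2]>.235)&(d[:,2]<.275)]
rc=cv2.minAreaRect(top[:,:2].astype(np.float32));print("top",rc,cv2.boxPoints(rc),np.median(top[:,2]))
for n in("scene","top"):
    z=np.load(n+"0.npz");P=z["P"].reshape(-1,3)
    for lo,hi in((.1,.16),(.16,.2),(.2,.245)):
        q=P[(P[:,2]>lo)&(P[:,2]<hi)&(P[:,0]>.55)&(P[:,0]<.9)&(P[:,1]<-.1)&(P[:,1]>-.5)]
        print(n,lo,len(q),np.percentile(q,[1,50,99],axis=0).round(3).tolist() if len(q) else "")
im=f[150:270,200:440][...,::-1];
s=np.load("scene0.npz")["f"][100:220,280:400][...,::-1]
t2=f[95:195,340:470][...,::-1]
A=cv2.resize(s,(400,400),interpolation=2);Bm=cv2.resize(t2,(390,300),interpolation=2)
C=cv2.resize(f[175:265,195:255][...,::-1],(267,400),interpolation=2)
o=np.zeros((400,400+390,3),np.uint8);o[:,:400]=A;o[:300,400:]=Bm;cv2.imwrite("pics/crop.png",o)
cv2.imwrite("pics/c2.png",C)
```

```text
handle px [ 12 181 144] [0.504399   0.1756936  0.02485221] rod [ 15  52 151] [0.59864518 0.19282208 0.01483398] bend [0.64754441 0.2062752  0.01692093] [0.64532716 0.22983554 0.01346204] bench [ 0.37801436 -0.15579371  0.00052595]
((233.26922607421875, 237.8461456298828), (37.85041809082031, 7.2562971115112305), 78.69007110595703)
[[0.5557 0.195  0.024 ]
 [0.5594 0.1747 0.024 ]
 [0.454  0.1551 0.024 ]
 [0.4503 0.1753 0.024 ]] [0.50486879 0.1750378  0.024     ]
top ((0.7391915321350098, -0.2669505178928375), (0.2151343673467636, 0.1660136729478836), 83.4852066040039) [[ 0.64451617 -0.36440518]
 [ 0.80945784 -0.38324103]
 [ 0.8338669  -0.16949585]
 [ 0.6689252  -0.15066001]] 0.254264148205926
scene 0.1 1104 [[0.674, -0.361, 0.102], [0.693, -0.212, 0.136], [0.827, -0.155, 0.16]]
scene 0.16 998 [[0.673, -0.369, 0.16], [0.693, -0.22, 0.179], [0.825, -0.155, 0.2]]
scene 0.2 1219 [[0.639, -0.363, 0.201], [0.69, -0.223, 0.223], [0.823, -0.156, 0.244]]
top 0.1 324 [[0.677, -0.347, 0.104], [0.699, -0.192, 0.133], [0.898, -0.158, 0.16]]
top 0.16 271 [[0.658, -0.345, 0.161], [0.698, -0.171, 0.181], [0.827, -0.158, 0.2]]
top 0.2 450 [[0.64, -0.349, 0.201], [0.687, -0.249, 0.225], [0.826, -0.158, 0.244]]
```

View pics/crop.png

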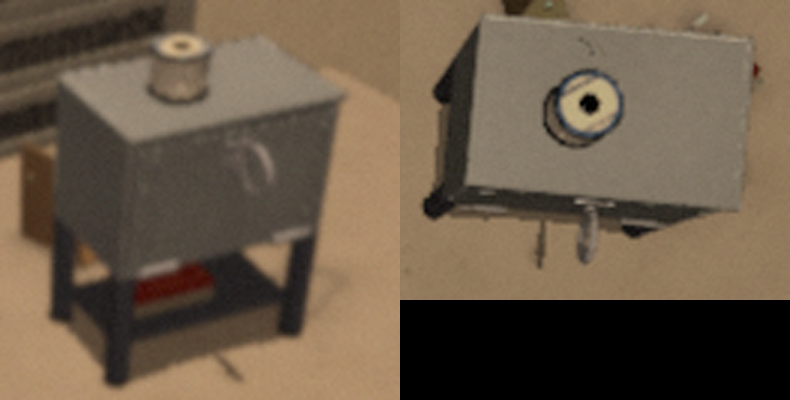

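View pics/c2.png

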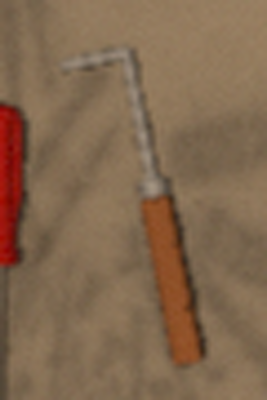

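The crops show the eye as a ring on the flap's upper part: at crop px (255,165) in the scene view, and (588,235) in the top view. The bend points to the pole's left, as described. Next I'll fit the flap plane and isolate the eye.

Run:
```python
from h import *
for n in("scene","top"):
    P=np.load(n+"0.npz")["P"].reshape(-1,3)
    q=P[(P[:,2]>.13)&(P[:,2]<.25)&(P[:,0]>.6)&(P[:,0]<.72)&(P[:,1]<-.14)&(P[:,1]>-.4)]
    if n=="scene":
        w=q.copy()
        for i in range(15):
            A=np.c_[w[:,1:],np.ones(len(w))];c=np.linalg.lstsq(A,w[:,0],rcond=None)[0]
            r=w[:,0]-A@c; w=w[abs(r)<max(.004,2*r.std())]
        print("x=ay+bz+c",c,len(w),r.std(),"y range",w[:,1].min(),w[:,1].max())
        yaw=-np.arctan(c[0]);print("yaw",yaw)
    r=q[:,0]-np.c_[q[:,1:],np.ones(len(q))]@c
    e=q[(r<-.012)&(q[:,2]>.17)]
    print(n,len(e),e.mean(0),e.min(0),e.max(0),"stick-out",-r.min())
    tang=np.array([np.sin(-yaw),np.cos(yaw),0]);print(np.percentile(e@tang,[0,10,50,90,100]))
P=np.load("top0.npz")["P"].reshape(-1,3)
q=P[(abs(P[:,2]-.255)<.008)&(P[:,0]>.6)&(P[:,0]<.9)&(P[:,1]<-.1)&(P[:,1]>-.45)]
for Y in(-.33,-.3,-.27,-.22,-.19): 
    a=q[abs(q[:,1]-Y)<.01]; print(Y,a[:,0].min(),a[:,0].max())
n=np.array([np.cos(yaw),np.sin(yaw),0]);T=np.array([-np.sin(yaw),np.cos(yaw),0])
print("top along hinge",np.percentile(q@T,[.5,99.5]),"depth",np.percentile(q@n,[1,99]))
print("eye T for scene/top above; face n at plane:",(np.array([c[2]+c[1]*.218+c[0]*-.26,-.26,.218])@n))
```

```text
x=ay+bz+c [ 0.11557498 -0.02490981  0.72050555] 1836 0.001700482086605904 y range -0.3618314470741622 -0.15373509987101566
yaw -0.1150644637055169
scene 78 [ 0.65279189 -0.25316516  0.21895427] [ 0.63552234 -0.2587141   0.19659336] [ 0.67329793 -0.24861439  0.24286937] stick-out 0.05045735460759537
[-0.18170643 -0.17929257 -0.17620919 -0.1745931  -0.17325086]
top 87 [ 0.65633223 -0.25651743  0.22069511] [ 0.63757205 -0.2619883   0.19610933] [ 0.67327274 -0.251946    0.24231328] stick-out 0.0481987560598659
[-0.18449886 -0.18230709 -0.17906958 -0.1771552  -0.17606714]
-0.33 0.6775860270583342 0.8144694422423576
-0.3 0.6819727141604562 0.819879620383879
-0.27 0.6855569276569591 0.8227420839089769
-0.22 0.6909598239686344 0.8283710983600526
-0.19 0.6941815590313235 0.8319156787794478
top along hinge [-0.2856573  -0.07375574] depth [0.71253377 0.84608794]
eye T for scene/top above; face n at plane: 0.7103466964533062
```

Emit:
carry_out(
  twist=[
    [0,0,0],
    [0,0,0],
    [0,0,0],
    [0,0,0],
    [0,0,0],
    [0,0,0],
    [0,0,0],
    [0,0,0],
    [0,0,0],
    [0,0,0],
    [0,0,-0.027],
    [0,0,-0.027],
    [0,0,-0.027],
    [0,0,-0.027],
    [0,0,-0.027],
    [0,0,-0.027],
    [0,0,-0.027],
    [0,0,-0.027],
    [0,0,0],
    [0,0,0],
  ],
  xyz=[
    [0.036,0.066,0],
    [0.036,0.066,0],
    [0.036,0.066,0],
    [0.036,0.066,0],
    [0.036,0.066,0],
    [0.036,0.066,0],
    [0.036,0.066,0],
    [0.036,0.066,0],
    [0.036,0.066,0],
    [0.036,0.066,0],
    [0.009,0.063,-0.021],
    [0.009,0.063,-0.021],
    [0.009,0.063,-0.021],
    [0.009,0.063,-0.021],
    [0.009,0.063,-0.021],
    [0.009,0.063,-0.021],
    [0.009,0.063,-0.021],
    [0.009,0.063,-0.021],
    [0,0,0],
    [0,0,0],
  ],
  grip=[0,0,0,0,0,0,0,0,0,0,0,0,0,0,0,0,0,0,0,0],
)

```text
t: 2.6
eef_pos: [0.5329, 0.1783, 0.119]
tcp_rot: [[0.983, 0.184, -0.001], [0.184, -0.983, -0.001], [-0.001, 0.001, -1.0]]
contact_force: [0.6, -0.9, 0.1]
grip_width: 0.0853
grasp_force: 0.0
```

Emit:
carry_out(
  twist=[
    [0,0,0],
    [0,0,0],
    [0,0,0],
    [0,0,0],
    [0,0,0],
    [0,0,0],
    [0,0,0],
    [0,0,0],
    [0,0,0],
    [0,0,0],
    [0,0,0],
    [0,0,0],
  ],
  xyz=[
    [0.002,0.003,-0.04],
    [0,0,-0.04],
    [0,0,-0.03],
    [0,0,-0.016],
    [0,0,-0.01],
    [0,0,0],
    [0,0,0],
    [0,0,0],
    [0,0,0],
    [0,0,0],
    [0,0,0],
    [0,0,0],
  ],
  grip=[0,0,0,0,0,0,1,1,1,1,1,1],
)

```text
t: 4.1
eef_pos: [0.535, 0.1813, 0.0178]
tcp_rot: [[0.983, 0.184, 0.001], [0.184, -0.983, 0.0], [0.001, -0.0, -1.0]]
contact_force: [-0.7, 0.4, 5.0]
grip_width: 0.0189
grasp_force: 59.3
```

Emit:
carry_out(
  twist=[
    [0,0,0],
    [0,0,0],
    [0,0,0],
    [0,0,0],
    [0,0,0],
    [0,0,0],
    [0,0,-0.075],
    [0,0,-0.075],
    [0,0,-0.075],
    [0,0,-0.075],
    [0,0,-0.075],
    [0,0,-0.075],
    [0,0,-0.075],
    [0,0,-0.075],
    [0,0,0],
    [0,0,0],
  ],
  xyz=[
    [0,0,0.03],
    [0,0,0.05],
    [-0.028,-0.027,0.049],
    [-0.028,-0.027,0.049],
    [-0.028,-0.027,0.049],
    [-0.028,-0.027,0.049],
    [0,-0.067,0],
    [0,-0.067,0],
    [0,-0.067,0],
    [0,-0.067,0],
    [0,-0.067,0],
    [0,-0.067,0],
    [0,-0.067,0],
    [0,-0.067,0],
    [0,0,0],
    [0,0,0],
  ],
  grip=[1,1,1,1,1,1,1,1,1,1,1,1,1,1,1,1],
)

```text
t: 6.1
eef_pos: [0.4503, -0.3013, 0.2239]
tcp_rot: [[0.993, -0.115, -0.001], [-0.115, -0.993, 0.001], [-0.001, -0.001, -1.0]]
contact_force: [-0.2, 0.1, -2.4]
grip_width: 0.0186
grasp_force: 59.1
```

Run:
```python
from h import *
for n in("scene","top"):
    s,R,t=cam(n); f=s["frame"]; np.savez(f"{n}1.npz",P=pts(s,R,t),f=f,R=R,t=t,k=[s["fx"],s["fy"],s["cx"],s["cy"]])
    p=R@np.array([.57,-.285,.218])+t; u,v=int(s["fx"]*p[0]/p[2]+s["cx"]),int(s["fy"]*p[1]/p[2]+s["cy"])
    u0,v0=max(0,u-65),max(0,v-75); print(n,u,v,"crop origin",u0,v0,"x4")
    c=cv2.resize(f[v0:v0+150,u0:u0+100,::-1],(400,600),interpolation=2)
    if n=="scene": o=c
    else: cv2.imwrite("pics/h1.png",np.hstack([o,c]))
s=state();print(s["eef_pos"],s["tcp_rot"])
```

```text
scene 386 162 crop origin 321 87 x4
top 414 210 crop origin 349 135 x4
[ 0.4507523  -0.30054744  0.22412788] [[ 9.93574622e-01 -1.13177855e-01 -4.93883374e-04]
 [-1.13177431e-01 -9.93574458e-01  8.15838514e-04]
 [-5.83044758e-04 -7.54699992e-04 -9.99999545e-01]]
```

View pics/h1.png

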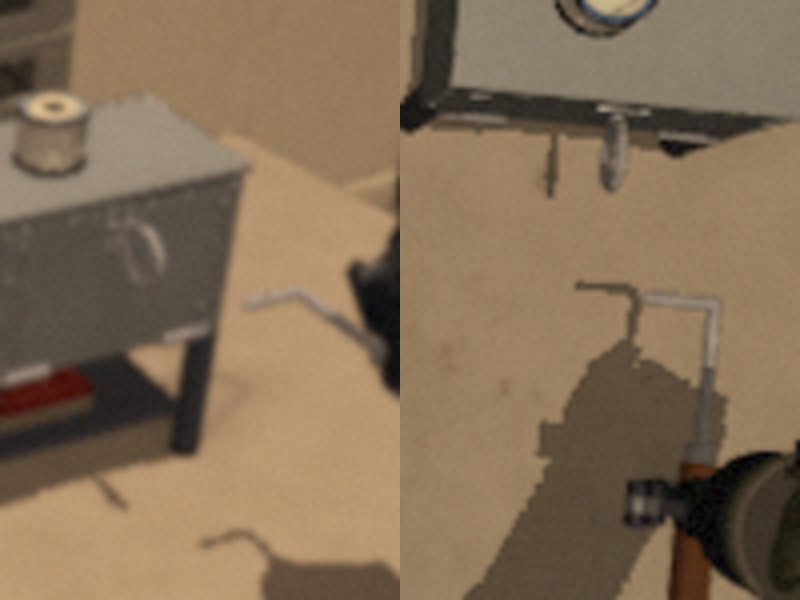

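The scene half shows the leg from crop px (246,303) to the bend at (300,292). In the top half it runs from (240,299) to (315,302), with the ring at (214,150). I'll triangulate all of these.

Run:
```python
from h import *
def Pm(n):
    z=np.load(n+"1.npz");k=z["k"];K=np.array([[k[0],0,k[2]],[0,k[1],k[3]],[0,0,1]]);return K@np.c_[z["R"],z["t"]],z
A,za=Pm("scene");B,zb=Pm("top")
def tri(a,b):
    a=np.array([321+(a[0]+.5)/4-.5,87+(a[1]+.5)/4-.5]);b=np.array([349+(b[0]+.5)/4-.5,135+(b[1]+.5)/4-.5])
    X=cv2.triangulatePoints(A,B,a,b)[:,0];X=X[:3]/X[3]
    e=[np.linalg.norm((M@np.r_[X,1])[:2]/(M@np.r_[X,1])[2]-p) for M,p in((A,a),(B,b))]
    return X.round(4),np.round(e,2)
for nm,a,b in(("tip",(244,303),(239,299)),("bend",(300,292),(315,302))): print(nm,*tri(a,b))
n=np.array([.9934,-.1148,0]);T=np.array([.1148,.9934,0]);c=np.array([.4507,-.3008,.224])
print("expected mid",c+.1193*n+.0213*T-[0,0,.006],"bend",c+.1193*n-.0007*T)
for z in(za,zb):
    P=z["P"].reshape(-1,3);q=P[(P[:,0]>.555)&(P[:,0]<.6)&(P[:,1]>-.35)&(P[:,1]<-.2)&(P[:,2]>.15)&(P[:,2]<.3)]
    print(len(q),q.mean(0),q.min(0),q.max(0)); r=q[(q@T-c@T>.0)&(q@n-c@n>.112)]; print("leg",len(r),np.median(r,axis=0),np.percentile(r@T-c@T,[2,98]))
```

```text
tip [ 0.5731 -0.2697  0.2199] [0.43 0.39]
bend [ 0.5701 -0.3167  0.2159] [0.77 0.72]
expected mid [ 0.57165786 -0.29333622  0.218     ] bend [ 0.56913226 -0.31519102  0.224     ]
52 [ 0.56635553 -0.29317562  0.21969484] [ 0.55590687 -0.31348976  0.21488442] [ 0.57513813 -0.27053003  0.22296954]
leg 44 [ 0.56724546 -0.2909418   0.21986638] [0.00306099 0.04379085]
78 [ 0.56973805 -0.29775805  0.2202847 ] [ 0.55711265 -0.31873565  0.21609446] [ 0.57697546 -0.27267035  0.2269082 ]
leg 61 [ 0.57177869 -0.29340387  0.22039041] [0.00167745 0.04161546]
```

Emit:
carry_out(
  twist=[
    [0,0,0],
    [0,0,0],
    [0,0,0],
    [0,0,0],
    [0,0,0],
    [0,0,0],
    [0,0,0],
    [0,0,0],
    [0,0,0],
    [0,0,0],
    [0,0,0],
  ],
  xyz=[
    [0,-0.0435,0],
    [0.035,0,0],
    [0.035,0,0],
    [0.035,0,0],
    [0,0,0],
    [0.002,0.018,0],
    [0.002,0.019,0],
    [0.002,0.019,0],
    [0.002,0.019,0],
    [0.002,0.018,0],
    [0,0,0],
  ],
  grip=[1,1,1,1,1,1,1,1,1,1,1],
)

```text
t: 7.58
eef_pos: [0.5373, -0.2633, 0.2243]
tcp_rot: [[0.994, -0.113, -0.0], [-0.113, -0.994, 0.0], [-0.0, -0.0, -1.0]]
contact_force: [-0.7, 0.2, -2.4]
grip_width: 0.0188
grasp_force: 59.2
```

Run:
```python
from h import *
for n in("scene","top"):
    s,R,t=cam(n); f=s["frame"]
    p=R@np.array([.658,-.256,.218])+t; u,v=int(s["fx"]*p[0]/p[2]+s["cx"]),int(s["fy"]*p[1]/p[2]+s["cy"])
    c=cv2.resize(f[v-37:v+38,u-50:u+50,::-1],(400,300),interpolation=2)
    if n=="scene": o=c
    else: cv2.imwrite("pics/h2.png",np.hstack([o,c]))
s=state();print(s["eef_pos"],s["contact_force"])
```

```text
[ 0.53700995 -0.26499665  0.2243531 ] [ 0.34015224  0.10411931 -2.18848448]
```

View pics/h2.png

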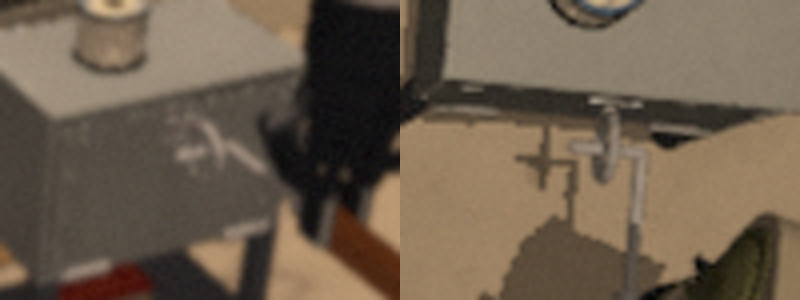

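The leg is through the ring and centred: in the right half the ring is at (608,148), the tip at (575,148) and the bend at (643,153). Now I'll swing the flap.

Emit:
carry_out(
  twist=[
    [0,0,0],
    [0,0,0],
    [0,0,0],
    [0,0,0],
    [0,0,0],
    [0,0,0],
    [0,0,0],
    [0,0,0],
    [0,0,0],
  ],
  xyz=[
    [0,0,0],
    [-0.015,0.002,-0.005],
    [-0.0115,0.0013,-0.0073],
    [-0.0115,0.0013,-0.0073],
    [-0.0115,0.0013,-0.0073],
    [-0.0089,0.001,-0.0105],
    [-0.0089,0.001,-0.0105],
    [-0.0089,0.001,-0.0105],
    [0,0,0],
  ],
  grip=[1,1,1,1,1,1,1,1,1],
)

```text
t: 8.8
eef_pos: [0.4787, -0.2578, 0.1797]
tcp_rot: [[0.993, -0.115, -0.002], [-0.115, -0.993, 0.001], [-0.002, -0.001, -1.0]]
contact_force: [-0.1, -0.3, -2.5]
grip_width: 0.0187
grasp_force: 59.2
```

```bash
cat > look.py <<'E'
from h import *
import sys
for n in("scene","top"):
    s,R,t=cam(n); f=s["frame"]
    p=R@np.array([.62,-.256,.15])+t; u,v=int(s["fx"]*p[0]/p[2]+s["cx"]),int(s["fy"]*p[1]/p[2]+s["cy"])
    c=cv2.resize(f[v-50:v+50,u-50:u+50,::-1],(400,400),interpolation=2)
    if n=="scene": o=c
    else: cv2.imwrite(sys.argv[1],np.hstack([o,c]))
s=state();print(s["eef_pos"],s["contact_force"])
E
python3 look.py pics/h3.png
```

```text
[ 0.47945669 -0.25799334  0.18026705] [ 0.78208841 -0.24894176 -1.87412268]
```

View pics/h3.png

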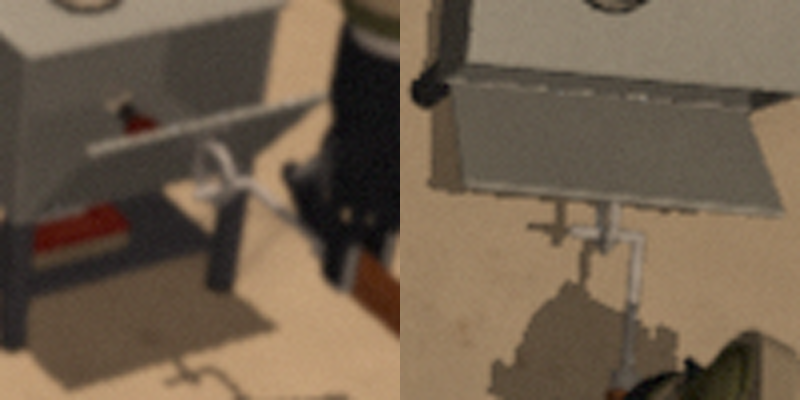

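The flap is about 0.6 rad open with the leg still in the ring (right half, ring at (607,230), tip at (572,232)). Continuing the arc.

Emit:
carry_out(
  twist=[
    [0,0,0],
    [0,0,0],
    [0,0,0],
    [0,0,0],
    [0,0,0],
    [0,0,0],
    [0,0,0],
    [0,0,0],
    [0,0,0],
    [0,0,0],
    [0,0,0],
  ],
  xyz=[
    [-0.0054,0.0006,-0.0126],
    [-0.0054,0.0006,-0.0126],
    [-0.0054,0.0006,-0.0126],
    [-0.0015,0.0002,-0.0136],
    [-0.0015,0.0002,-0.0136],
    [-0.0015,0.0002,-0.0136],
    [0.0027,-0.0003,-0.0134],
    [0.0027,-0.0003,-0.0134],
    [0.0027,-0.0003,-0.0134],
    [0,0,0],
    [0,0,0],
  ],
  grip=[1,1,1,1,1,1,1,1,1,1,1],
)

```text
t: 10.28
eef_pos: [0.4701, -0.2569, 0.0913]
tcp_rot: [[0.993, -0.115, -0.001], [-0.115, -0.993, 0.0], [-0.001, -0.0, -1.0]]
contact_force: [0.0, 0.2, -1.4]
grip_width: 0.0189
grasp_force: 59.2
```

```bash
python3 look.py pics/h4.png
```

```text
[ 0.47003393 -0.2568761   0.09153904] [ 0.37253088 -0.76593668 -1.64514703]
```

View pics/h4.png

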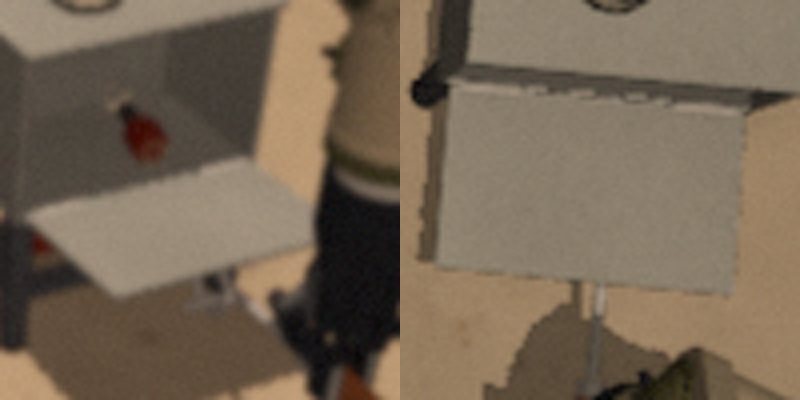

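The flap looks almost level (left half, front edge from (120,295) to (315,238)), with the leg still in the ring at (210,290). I'll measure the angle.

```bash
cat > ang.py <<'E'
from h import *
n=np.array([.9934,-.1148,0]);T=np.array([.1148,.9934,0])
s,R,t=cam("top");P=pts(s,R,t).reshape(-1,3);a=P@n;b=P@T
q=P[(a>.605)&(a<.69)&(b>-.25)&(b<-.11)&(P[:,2]>.08)&(P[:,2]<.22)]
c=np.polyfit(q@n,q[:,2],1);print("slope",c,"angle",np.pi/2-np.arctan(-c[0]),len(q),"z at .613",np.polyval(c,.613))
s,R,t=cam("scene");P=pts(s,R,t).reshape(-1,3);a=P@n;b=P@T
q=P[(a>.53)&(a<.66)&(b>-.24)&(b<-.14)&(P[:,2]>.05)&(P[:,2]<.108)]
if len(q): print("hook/ring pts",len(q),np.c_[q@n,q@T,q[:,2]][::max(1,len(q)//12)].round(3))
E
python3 ang.py
```

```text
slope [-0.06782671  0.17109764] angle 1.5030733457386487 1747 z at .613 0.1295198642217289
hook/ring pts 118 [[ 0.63  -0.174  0.094]
 [ 0.599 -0.178  0.106]
 [ 0.598 -0.181  0.103]
 [ 0.612 -0.182  0.089]
 [ 0.615 -0.164  0.089]
 [ 0.593 -0.178  0.099]
 [ 0.609 -0.167  0.088]
 [ 0.593 -0.196  0.091]
 [ 0.606 -0.176  0.085]
 [ 0.611 -0.177  0.078]
 [ 0.606 -0.177  0.078]
 [ 0.574 -0.197  0.089]
 [ 0.562 -0.198  0.09 ]
 [ 0.531 -0.192  0.086]]
```

Emit:
carry_out(
  twist=[
    [0,0,0],
    [0,0,0],
    [0,0,0],
    [0,0,0],
    [0,0,0],
    [0,0,0],
    [0,0,0],
    [0,0,0],
    [0,0,0],
    [0,0,0],
  ],
  xyz=[
    [-0.001,0,0.008],
    [-0.001,0,0.007],
    [0,0,0],
    [-0.0023,-0.02,0],
    [-0.0023,-0.02,0],
    [-0.0023,-0.02,0],
    [-0.0023,-0.02,0],
    [-0.0023,-0.02,0],
    [-0.02,0.0023,0],
    [-0.02,0.0023,0],
  ],
  grip=[1,1,1,1,1,1,1,1,1,1],
)

```text
t: 11.72
eef_pos: [0.4288, -0.328, 0.1024]
tcp_rot: [[0.993, -0.115, -0.001], [-0.115, -0.993, 0.001], [-0.001, -0.001, -1.0]]
contact_force: [-1.0, 0.7, -3.0]
grip_width: 0.0187
grasp_force: 59.2
```

```bash
python3 ang.py; python3 look.py pics/h5.png
```

```text
slope [-0.0710281   0.17329342] angle 1.4998873107822475 1746 z at .613 0.12975319276956723
hook/ring pts 53 [[ 0.632 -0.175  0.093]
 [ 0.63  -0.175  0.087]
 [ 0.598 -0.177  0.107]
 [ 0.625 -0.179  0.085]
 [ 0.578 -0.235  0.099]
 [ 0.596 -0.177  0.101]
 [ 0.577 -0.238  0.096]
 [ 0.621 -0.18   0.081]
 [ 0.576 -0.235  0.094]
 [ 0.598 -0.176  0.093]
 [ 0.609 -0.175  0.083]
 [ 0.595 -0.177  0.091]
 [ 0.598 -0.173  0.087]
 [ 0.599 -0.175  0.082]]
[ 0.43010637 -0.32815268  0.1028279 ] [ 0.47266754 -0.15616555 -1.96770732]
```

View pics/h5.png

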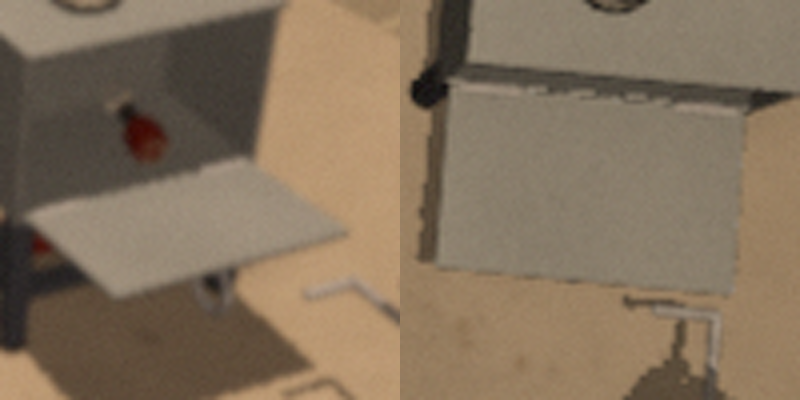

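The hook is out of the ring (left half, leg at (305,293) to (352,280), ring at (213,290)) and the flap is still at 1.50 rad. Lowering and releasing.

Emit:
carry_out(
  twist=[
    [0,0,0],
    [0,0,0],
    [0,0,0],
    [0,0,0],
    [0,0,0],
    [0,0,0],
    [0,0,0],
    [0,0,0],
    [0,0,0],
    [0,0,0],
    [0,0,0],
  ],
  xyz=[
    [0,0,-0.035],
    [0,0,-0.035],
    [0,0,-0.025],
    [0,0,-0.01],
    [0,0,-0.004],
    [0,0,-0.003],
    [0,0,0],
    [0,0,0],
    [0,0,0],
    [0,0,0],
    [0,0,0],
  ],
  grip=[1,1,1,1,1,1,1,0,0,0,0],
)

```text
t: 13.3
eef_pos: [0.4303, -0.3286, 0.0187]
tcp_rot: [[0.993, -0.115, 0.0], [-0.115, -0.993, -0.0], [0.0, 0.0, -1.0]]
contact_force: [0.2, -0.5, 1.0]
grip_width: 0.0853
grasp_force: 0.0
```

Emit:
carry_out(
  twist=[
    [0,0,0],
    [0,0,0],
    [0,0,0],
    [0,0,0],
    [0,0,0],
    [0,0,0],
  ],
  xyz=[
    [0,0,0.03],
    [0,0,0.05],
    [0,0,0.06],
    [0,0,0.06],
    [0,0,0],
    [0,0,0],
  ],
  grip=[0,0,0,0,0,0],
)

```text
t: 14.05
eef_pos: [0.43, -0.3283, 0.1684]
tcp_rot: [[0.993, -0.115, -0.0], [-0.115, -0.993, 0.0], [-0.0, -0.0, -1.0]]
contact_force: [0.3, 0.4, -0.7]
grip_width: 0.0853
grasp_force: 0.0
```

```bash
python3 ang.py | head -1
python3 - <<'E'
from h import *
n=np.array([.9934,-.1148,0]);T=np.array([.1148,.9934,0]);h=np.array([.4303,-.3286,0])-.0307*n
for c in("top","scene"):
    s,R,t=cam(c);P=pts(s,R,t).reshape(-1,3);a=(P-h)@n;b=(P-h)@T
    q=(a>-.06)&(a<.056)&(abs(b)<.012)&(P[:,2]<.06);l=(abs(a-.15)<.008)&(b>0)&(b<.05)&(P[:,2]<.06)
    for m in(q,l): print(c,m.sum(),np.percentile(P[m][:,2],[5,50,98]).round(4) if m.any() else "")
print(state()["eef_pos"],state()["contact_force"])
E
```

```text
slope [-0.06636781  0.17013532] angle 1.504525699453228 1745 z at .613 0.12945185010402854
top 278 [-0.0016  0.0208  0.0273]
top 102 [-0.0036  0.0027  0.0179]
scene 491 [-0.7538  0.0138  0.0254]
scene 131 [-7.524e-01 -6.000e-04  1.680e-02]
[ 0.42977864 -0.32818268  0.16744773] [-0.44167622 -0.20495756 -0.70438094]
```

The pole lies flat (handle top about 24 mm, leg top about 17 mm above the bench) and the flap is at 1.50 rad, so I'm handing in.

```bash
python3 -c "
from station import *
print(sign_off())"
```

```text
the job is handed in; nothing more can be done
None
```

The job is handed in at about 14 s: the hook swung the flap fully down (about 1.50 rad) and came out of the eye, and by my last measurements the pole lies flat on the bench with the gripper clear; the hand-in returned no verdict.

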